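Clip the shop's key holder onto its tether loop

TASK

Take the key holder by its handle and push its snap hook onto the near leg of the steel tether loop until the sprung gate flicks shut behind the leg. Then prove the catch: pull the holder back until the loop has come all the way forward and the gate itself takes a pull of about 10 N for a moment; finally lay the holder down flat with the leg still caught and let go. Never push or pull on the loop harder than 25 N, and leave the padlock, the oil bottle and the tin where they stand.

Things in the scene. Friction and masses are not known exactly. Their poses are not given: they have to be found in the camera images.
- keyhook: Key holder, about 0.21 kg, lying flat: handle of folded keys between black plates, 80 long x 24 wide x 22 mm high, with a flat steel snap hook in front (9 to 17 mm above the underside, 58 mm wide at its tips, which are at x = 130 mm). Origin: middle of the handle's underside; +x towards the hook's open mouth, z up. The handle ends at x = 40 mm
- throat (a point): Bottom of the hook's throat, on its middle line at x = 71 mm of the holder, axes as the holder's. The throat is 24 mm wide between two arms. An 8 mm leg touches the bottom with its centre 4 mm in front of this point; the gate flicks shut behind it when its centre is about 6 to 12 mm in front; pulled back, a caught leg bears on the shut gate 20 to 24 mm in front
- mouth (a point): Middle of the hook's open mouth, 130 mm in front of the holder's origin. The mouth is 44 mm wide here and narrows to 24 mm at 110 mm
- gate (a joint): Dark steel gate slanting across the throat (hinge at holder x = 107, y = 12, tip at x = 95, y = -12 mm), rad: 0 = shut, grows as it swings inwards, towards the handle; 1.0 = fully open. It opens only inwards. The push against it rises from 3 to about 8 to 12 N, eases off to almost nothing as the leg slides past the tip, and rises anew only when the leg meets the throat's bottom, just after the gate flicks shut
- tether: Tether fixed to the counter: steel base plate 200 x 60 x 5 mm (x = -24 to 176 mm) with a grey housing 34 mm high at its far end (x = 132 to 240 mm). Origin: on the counter, below the near leg when the loop is fully forward. +x runs from the near leg to the housing: the hook is pushed on in this direction, holder's +x along tether's +x
- leg (a point): Centre of the loop's near leg, 30 mm above the counter; moves with the loop. The loop is an upright hoop of 8 mm steel bar, edge-on to the approach: near leg, top bar (top at 68 mm), far leg 75 mm behind the near one. The legs are plain and upright from 8 to 56 mm above the counter
- shuttle (a joint): Slide of the loop along the tether's +x, m: 0 = fully forward (front stop), where it starts within 4 mm. It slides loosely (about 1.5 N) and stays where left. A push takes it back until it meets a buffer hidden in the housing, set anywhere from 4 to 48 mm behind the front stop; only there does it withstand the push
- padlock: Bystander: brass padlock, 46 x 24 x 70 mm, standing upright; origin under its centre
- oil: Bystander: white oil bottle, 44 mm wide, 110 mm high; origin under its centre
- tin: Bystander: open aluminium tin, 68 mm wide, 50 mm high; origin under its centre
Not all that is in view belongs to the job. There is more than one size of the keyhook; the one meant has the size given above.

How it is judged:
By the outcome, as a careful person would: the job done as asked, in the order asked, and still so for the second after the job is handed in, with the robot touching nothing.
It also fails if it takes over 67 s, if anything falls off the work surface, if the arm or the gripper's body presses on something with over 40 N, if the wrist force passes 120 N, or if a joint passes its speed limit or range.

ROBOT

A 6-joint arm with a two-finger parallel gripper is mounted at the origin on the work surface. World frame = base frame: x ahead of the robot, y to its left, z up, the work surface at z = 0. Lengths are in mm, angles in rad, forces in N, time in s.
With the tool pointing down it reaches from about 275 to 1000 mm from the base axis. Payload 8.4 kg.
Tool frame: the origin (TCP) lies on the centre line of the jaws, within the pads' length; the fingertips stand 14 mm ahead of it and the grasp point (between the pads) lies 5 mm behind it; z points along the fingers, y is the line along which they close (so a half turn about z gives the same grasp; the last joint's range is limited). The gripper opens to 85 mm and grips with 20 to 120 N. Pads are 22 mm wide; open, the fingers measure 114 mm over their backs; the gripper's body (76 mm by 85 mm) begins 54 mm behind the grasp point. The pads swing forward as they close: fully open they stand 13 mm farther back than shut.
Start: joints at [-1.107, 0.353, 1.633, -0, 1.155, -0.002], TCP at [280.71, -558.417, 224.381] pointing down, gripper open.
Joint ranges: [-2.63, 2.63], [-0.92, 2.1], [0.06, 2.66], [-1.3, 4.44], [0, 2.69], [-3.02, 3.02]. Speed limits (rad/s): [2.22, 2.22, 2.79, 3.14, 3.14, 3.14].

INTERFACE

Orientations are given as [roll, pitch, yaw] about the fixed x, y, z axes, in that order (R = Rz(yaw) Ry(pitch) Rx(roll)).
In Python, from rig import r gives the robot as it stands.
- The arm moves only by the tool step_arm, never from a script. Its argument "plan" is text: rows parted by semicolons, each of 7 numbers parted by spaces: the turn, a rotation vector about the world's x, y, z in degrees, then the shift along the world's x, y, z in mm, then the closure in counts, from 0 (fully open) to 255 (shut). In form: rx ry rz x y z hand; .... A call has 1 to 8 rows; each row is the pose to reach, as a shift and turn from the pose commanded when the call began; what a row does not reach only later rows make up. A row lasts 1/10 s, in which the tool goes at most 50 mm and 8.59 degrees, less where a joint would pass 70% of its speed; a pose out of reach is approached as far as the arm can. A call with a gripper value outside its range is refused whole. The fingers move at their own pace and stop on an object; "force" is the grip in N (left out, the last holds). Time passes only in rows, so rows that repeat a pose let the fingers close. It gives the time, the measured TCP pose, the force, the opening and the grip force at its end, in the units of the state.
- r.sense(): the state, without advancing time (a new reading comes with each control period).
- r.grab_frame(name): name is "scene" or "top"; returns (picture, depth): 400x640x3 uint8, red, green, blue; 400x640 float32, mm along the optical axis (not along the pixel's ray), 0 where there is no reading.
- r.get_calibration(name): a dict with "K" (3x3 intrinsics, pixels), "k1" (the pictures are not rectified: a ray, as slopes to the right and down, at radius r is drawn at 1 + k1 r^2 times it, then the intrinsics apply), "world_from_camera" (4x4, takes a point from camera to world coordinates). Camera axes: x right, y down, z forward; pixel columns grow to the right and rows downward; lengths in mm; the calibration is good to about 2 mm. A picture is of the moment at which its call begins. get_calibration takes no time and is no camera call.
- r.sign_off(): hands the job in; it is judged then, once.
The state is a dict: "clock": time; "qpos": joint angles; "qvel": joint speeds; "joint_efforts": joint torques, N m; "eef_pos": TCP position; "tcp_rot": TCP orientation; "contact_force": force on the tool from outside, world axes, zero at the start; "wrist_torque": the same for the moment, N m; "opening": opening from 0.0 (shut) to 1.0 (fully open); "grasp_force": force on a finger pad.
Only numpy, scipy, OpenCV 4.12 (cv2) and the standard library are available. Lean on these libraries where they do the work, as an engineer would, in place of code of your own. Each camera call takes 0.05 s, during which the arm holds its last target. There are 200 camera calls.

## Working session

There is one attempt and no reset: what is moved stays moved. The work goes in short steps, Python scripts to look and compute and a tool call to move; the robot and the scene stay as the last step left them, time stands still between calls to the robot, and variables do not carry over. Pictures are saved under pics/ and viewed, at most 10 in all, crops included, and the job is handed in when it is done.

Besides the shell and the picture viewer there is one more tool, called after "Emit:" as name(argument=value, ...) on one line, values as JSON. step_arm: Moves the arm, as the interface text tells. Its arguments: {"type":"object","properties":{"plan":{"type":"string"},"force":{"type":"number"}},"required":["plan"]}

```bash
ls; mkdir -p pics; cat > h.py <<'E'
import numpy as np, cv2
from rig import r
def grab(n):
    im,d=r.grab_frame(n); c=r.get_calibration(n); np.savez(f'/tmp/{n}.npz',im=im,d=d,K=c['K'],k1=c['k1'],T=c['world_from_camera']); return im,d,c
def ray(c,u,v):
    K=np.array(c['K']);k1=float(c['k1']);p=np.array([(u-K[0,2])/K[0,0],(v-K[1,2])/K[1,1]]);s=p.copy()
    for _ in range(20): s=p/(1+k1*(s@s))
    return np.array([s[0],s[1],1.])
def pt(c,d,u,v):
    T=np.array(c['world_from_camera']);return (T[:3,:3]@(ray(c,u,v)*d)+T[:3,3])
def atz(c,u,v,z):
    T=np.array(c['world_from_camera']);w=T[:3,:3]@ray(c,u,v);return T[:3,3]+w*(z-T[2,3])/w[2]
def cloud(c,d):
    K=np.array(c['K'],float);T=np.array(c['world_from_camera']);h,w=d.shape
    uv=np.stack(np.meshgrid(np.arange(w),np.arange(h)),-1).reshape(-1,1,2).astype(float)
    s=cv2.undistortPoints(uv,K,np.array([float(c['k1']),0,0,0])).reshape(-1,2)
    P=np.c_[s,np.ones(len(s))]*d.reshape(-1,1)
    return (P@T[:3,:3].T+T[:3,3]).reshape(h,w,3)
E
python3 - <<'E'
from h import *
for n in('scene','top'):
    im,d,c=grab(n);cv2.imwrite(f'pics/{n}0.png',im[:,:,::-1]);print(n,c)
print(r.sense())
E
```

```text
pics
scene {'K': array([[495.30077903,   0.        , 317.59234976],
       [  0.        , 495.30077903, 200.90389227],
       [  0.        ,   0.        ,   1.        ]]), 'k1': -0.08462179945961146, 'world_from_camera': array([[ 1.87246469e-01,  5.19453435e-01, -8.33730705e-01,
         1.52805592e+03],
       [ 9.82312909e-01, -9.87319909e-02,  1.59101675e-01,
        -2.07396123e+02],
       [ 3.30019419e-04, -8.48775661e-01, -5.28753031e-01,
         6.73325616e+02],
       [ 0.00000000e+00,  0.00000000e+00,  0.00000000e+00,
         1.00000000e+00]])}
top {'K': array([[363.375551  ,   0.        , 324.41791935],
       [  0.        , 363.375551  , 200.19276201],
       [  0.        ,   0.        ,   1.        ]]), 'k1': -0.06554186719892832, 'world_from_camera': array([[-3.11673211e-03, -9.91879333e-01,  1.27144310e-01,
         4.28848314e+02],
       [-9.99913496e-01,  4.71589728e-03,  1.22784775e-02,
         6.51627477e+00],
       [-1.27783675e-02, -1.27095043e-01, -9.91808229e-01,
         8.84685760e+02],
       [ 0.00000000e+00,  0.00000000e+00,  0.00000000e+00,
         1.00000000e+00]])}
{'clock': 0.1, 'qpos': array([-1.10740634e+00,  3.53594576e-01,  1.63405337e+00, -2.49836947e-05,
        1.15520194e+00, -2.37182991e-03]), 'qvel': array([ 0.00049509, -0.00085102, -0.00056713,  0.00088459,  0.0006015 ,
        0.00117234]), 'joint_efforts': array([-4.41220764e-04, -6.06356764e+01, -3.42820609e+01, -5.11569411e-06,
        4.03945087e-03,  4.97504152e-05]), 'eef_pos': array([ 280.50435853, -558.03226676,  223.72969974]), 'tcp_rot': array([-3.14033537e+00,  1.98622939e-05,  4.65771933e-01]), 'contact_force': array([0.3868812 , 0.4536485 , 0.58940858]), 'wrist_torque': array([-0.02197443,  0.02120032,  0.01012306]), 'grasp_force': 0.0, 'opening': 0.9987035732716886}
```

View pics/scene0.png

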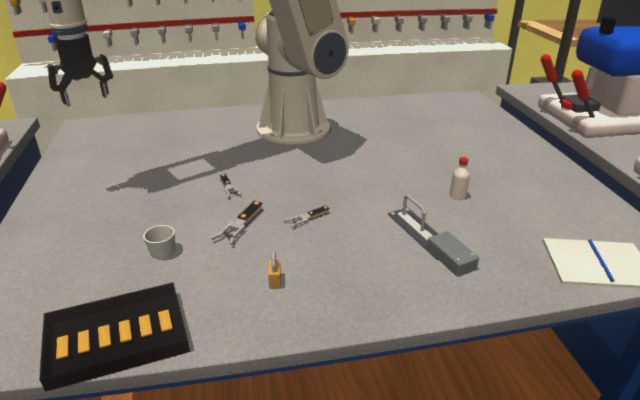

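View pics/top0.png

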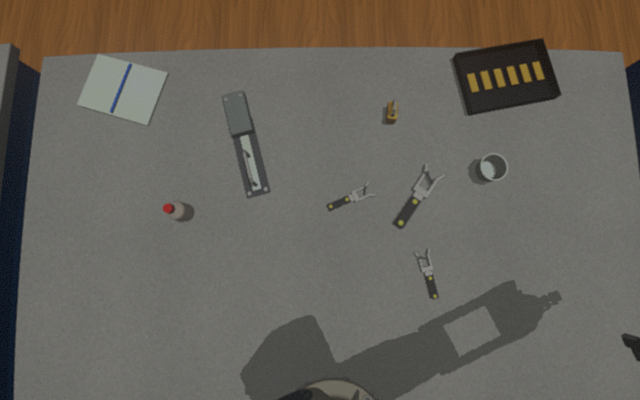

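Scene: bottle (460,178), tin (160,242), padlock (275,272), tether with its near leg around (405,208). In the top view the three holder candidates are A (350,198), B (415,200) and C (427,275). B looks like the ~170 mm one, so I'll check it in a close crop and measure it.

```bash
python3 - <<'E'
from h import *
z=np.load('/tmp/top.npz');c=dict(K=z['K'],k1=z['k1'],world_from_camera=z['T'])
im=z['im'];d=z['d'];P=cloud(c,d)
a=cv2.resize(im[155:235,310:450],None,fx=4,fy=4,interpolation=cv2.INTER_CUBIC)
b=cv2.resize(im[85:205,200:290],None,fx=4,fy=4,interpolation=cv2.INTER_CUBIC)
# second: rectify to world at z=13: 
out=np.zeros((600,800,3),np.uint8);out[:320,:560]=a;out[:480,560:800]=b[:,60:300]
cv2.imwrite('pics/crop1.png',out[:,:,::-1])
for n,u,v in[('A',328,208),('A',372,190),('B',398,227),('B',426,168),('B',444,178),('C',435,297),('C',423,252)]:print(n,atz(c,u,v,13))
tbl=P[300:340,50:200,2];print('table z',np.median(tbl[d[300:340,50:200]>0]))
# clusters above table
m=((P[:,:,2]>6)&(P[:,:,2]<150)&(d>0)&(P[:,:,0]<900)&(P[:,:,0]>230)&(abs(P[:,:,1])<650)).astype(np.uint8)
n,l,s,ce=cv2.connectedComponentsWithStats(m)
for i in range(1,n):
    if s[i,4]>15:
        q=P[l==i];print(s[i],q[:,:3].min(0).round(),q.max(0).round(),np.median(q,0).round())
E
```

```text
A [521.56904759   8.72689866  13.        ]
A [564.976003 -98.219871  13.      ]
B [ 474.97022991 -158.88642509   13.        ]
B [ 618.97980815 -232.00194258   13.        ]
B [ 593.9226974  -275.34203829   13.        ]
C [ 309.52545476 -242.39934551   13.        ]
C [ 415.08065896 -217.11225643   13.        ]
table z 1.5764095972134555
[ 454   58  107   57 2560] [ 757. -582.    6.] [ 900. -318.   36.] [ 842. -448.   15.]
[  84   66   84   59 3551] [739. 429.   6.] [900. 650.  23.] [832. 536.  10.]
[ 222   91   48  108 2136] [548. 153.   6.] [814. 271.  73.] [701. 213.  28.]
[386  99  12  25 242] [ 735. -161.    6.] [ 781. -136.   74.] [ 750. -146.   41.]
[475 153  33  29 669] [ 581. -417.    6.] [ 647. -350.   55.] [ 618. -394.   32.]
[394 164  51  65 699] [ 472. -275.    6.] [ 628. -150.   28.] [ 544. -202.   20.]
[328 182  48  29 333] [ 516. -105.    6.] [585.   9.  20.] [543. -45.  15.]
[163 201  31  20 459] [492. 338.   7.] [533. 375. 116.] [510. 349.  74.]
[414 248  25  52 378] [ 305. -249.    6.] [ 424. -196.   22.] [ 361. -230.   15.]
```

View pics/crop1.png

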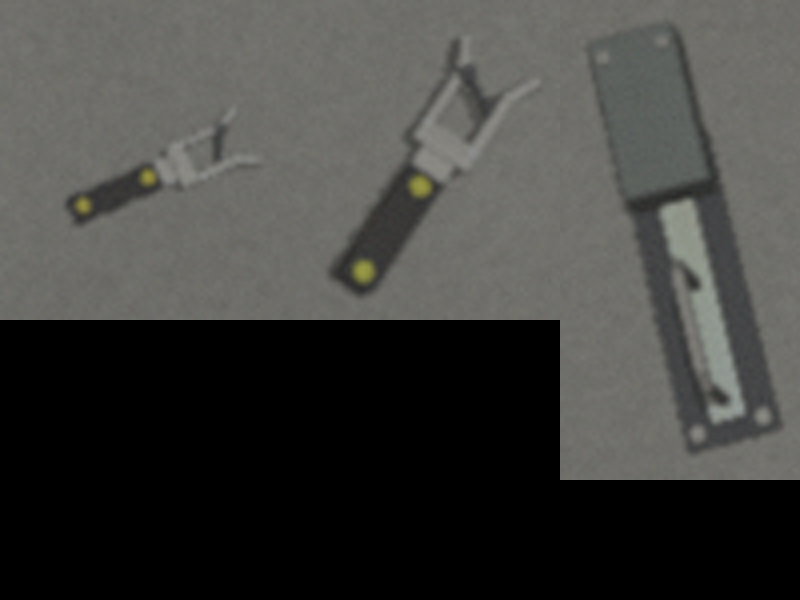

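B is chosen: about 170 mm long with tips about 56 mm apart. In the crop its rivets are at (363,272) and (420,187), and its tips at (460,40) and (538,84). A and C are only about 115 mm long. Next I'll measure both poses.

```bash
cat > meas.py <<'E'
from h import *
def load(n):
    z=np.load(f'/tmp/{n}.npz');c=dict(K=z['K'],k1=z['k1'],world_from_camera=z['T']);return z['im'],z['d'],c,cloud(c,z['d'])
def rect(q):
    (cx,cy),(w,h),a=cv2.minAreaRect(q[:,:2].astype(np.float32)); 
    if w<h: w,h,a=h,w,a-90
    return round(cx,1),round(cy,1),round(w,1),round(h,1),round(a,2)
E
python3 - <<'E'
from meas import *
for n in('top','scene'):
    im,d,c,P=load(n);X,Y,Z=P[...,0],P[...,1],P[...,2]
    t=(abs(X-480)<15)&(abs(Y+80)<15)&(d>0);t2=(abs(X-700)<20)&(abs(Y-330)<20)&(d>0)
    print(n,'table',np.median(Z[t]),np.median(Z[t2]))
    g=im.astype(int).max(2)
    roi=(X>455)&(X<640)&(Y>-290)&(Y<-140)&(d>0)
    q=P[roi&(Z>19.5)];print('handle',len(q),rect(q),np.median(q[:,2]),q.mean(0))
    m=(X>530)&(X<840)&(Y>140)&(Y<290)&(d>0)
    q=P[m&(Z>28)&(Z<42)&(X>680)];print('housing',len(q),rect(q),np.median(q[:,2]))
    q=P[m&(Z>45)];print('loop top',len(q),q[:,:3].round(0).tolist()[:40])
_,_,c,_=load('top')
for u,v,z in[(247,198,5),(270.5,191.25,5),(221.6,95.4,34),(243.6,90.9,34)]:print(atz(c,u,v,z).round(1))
U=lambda x,y:(310+(x+.5)/4-.5,155+(y+.5)/4-.5)
print('rivets/tips')
for x,y,z in[(363,272,22),(420,187,22),(460,38,17),(540,84,17),(350,281,22)]:print(atz(c,*U(x,y),z).round(1))
s=load('scene')[0]
o=np.zeros((600,800,3),np.uint8)
o[:600,:400]=cv2.resize(s[180:280,385:485],None,fx=6,fy=6,interpolation=cv2.INTER_CUBIC)[:,:400]
o[:360,400:]=cv2.resize(s[190:250,205:272],None,fx=6,fy=6,interpolation=cv2.INTER_CUBIC)[:,:400]
cv2.imwrite('pics/crop2.png',o[:,:,::-1])
E
```

```text
top table 1.4902079688386038 1.4528622002004568
handle 400 (544.0, -207.3, 165.7, 51.8, -32.4) 23.049121847570234 [ 521.62884411 -188.15967354   22.9626525 ]
housing 929 (758.4, 232.6, 108.4, 57.8, 15.94) 35.102618159037206
loop top 124 [[653.0, 206.0, 65.0], [654.0, 204.0, 63.0], [655.0, 203.0, 57.0], [650.0, 206.0, 66.0], [650.0, 203.0, 67.0], [651.0, 202.0, 62.0], [655.0, 203.0, 49.0], [649.0, 209.0, 63.0], [647.0, 205.0, 70.0], [647.0, 203.0, 68.0], [646.0, 200.0, 71.0], [651.0, 202.0, 52.0], [645.0, 208.0, 66.0], [644.0, 205.0, 70.0], [644.0, 202.0, 71.0], [645.0, 201.0, 67.0], [651.0, 204.0, 45.0], [641.0, 204.0, 72.0], [641.0, 202.0, 72.0], [642.0, 200.0, 71.0], [639.0, 205.0, 70.0], [640.0, 203.0, 69.0], [640.0, 200.0, 69.0], [640.0, 199.0, 66.0], [638.0, 205.0, 67.0], [637.0, 202.0, 69.0], [638.0, 201.0, 67.0], [638.0, 198.0, 67.0], [635.0, 205.0, 68.0], [636.0, 203.0, 67.0], [635.0, 200.0, 68.0], [635.0, 198.0, 68.0], [632.0, 202.0, 73.0], [633.0, 200.0, 70.0], [633.0, 198.0, 68.0], [631.0, 203.0, 67.0], [630.0, 200.0, 70.0], [631.0, 198.0, 68.0], [628.0, 202.0, 69.0], [628
[... 643 characters left out ...]
0, 63.0], [590.0, 187.0, 64.0], [596.0, 187.0, 68.0], [598.0, 188.0, 69.0], [599.0, 190.0, 69.0], [600.0, 192.0, 70.0], [600.0, 195.0, 69.0], [583.0, 182.0, 58.0], [584.0, 184.0, 58.0], [583.0, 187.0, 57.0], [603.0, 187.0, 69.0], [607.0, 187.0, 72.0], [605.0, 191.0, 70.0], [607.0, 192.0, 71.0], [608.0, 194.0, 71.0], [579.0, 184.0, 52.0], [582.0, 186.0, 54.0], [580.0, 189.0, 53.0], [603.0, 189.0, 67.0], [607.0, 190.0, 69.0], [608.0, 192.0, 69.0], [608.0, 194.0, 69.0], [611.0, 196.0, 70.0]]
[548.  207.6   5. ]
[564.4 149.8   5. ]
[802.  272.1  34. ]
[812.8 217.2  34. ]
rivets/tips
[ 484.8 -163.1   22. ]
[ 535.6 -198.8   22. ]
[ 627.8 -227.9   17. ]
[ 599.  -275.9   17. ]
[ 479.5 -155.2   22. ]
```

View pics/crop2.png

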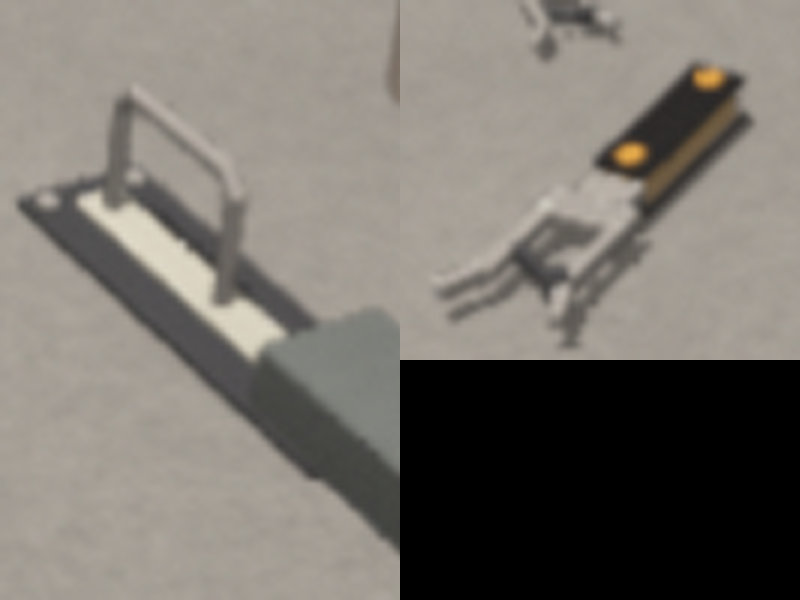

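The leg stands at about (582,185) on a tether with yaw around 14.5°. The holder is at (509,-180) with yaw -34.8°. I'll move above the handle and turn the tool by -61.5°.

Emit:
step_arm(plan="0 0 -8 25 41 -10 60;0 0 -16 50 82 -20 60;0 0 -24 75 124 -30 60;0 0 -32 100 165 -42 60;0 0 -40 125 207 -54 60;0 0 -48 150 248 -66 60;0 0 -55 178 294 -80 60;0 0 -61.5 203 335 -92 60", force=90)

```text
clock: 0.9
eef_pos: [478.6, -231.0, 134.6]
tcp_rot: [3.142, -0.0, -0.613]
contact_force: [0.7, -0.8, -0.7]
opening: 0.77
grasp_force: 0.0
```

Emit:
step_arm(plan="0 0 0 22 36 -12 60;0 0 0 26 43 -14 60;0 0 0 26 43 -14 60;0 0 0 26 43 -14 60")

```text
clock: 1.3
eef_pos: [503.7, -190.2, 121.2]
tcp_rot: [3.141, 0.0, -0.607]
contact_force: [0.0, 0.7, -0.3]
opening: 0.767
grasp_force: 0.0
```

```bash
python3 - <<'E'
from meas import *
L=[]
for n in('top','scene'):
    im,d,c=grab(n);P=cloud(c,d)
    im0=im
    X,Y,Z=P[...,0],P[...,1],P[...,2]
    q=P[(X>560)&(X<680)&(Y>160)&(Y<230)&(Z>62)&(Z<80)&(d>0)]
    m=q.mean(0);u,s,v=np.linalg.svd(q[:,:2]-m[:2],full_matrices=False);print(n,'top bar',m,np.degrees(np.arctan(v[0,1]/v[0,0])),q[:,0].min(),q[:,0].max())
    T=P[(X>560)&(X<595)&(Y>170)&(Y<200)&(Z>15)&(Z<56)&(d>0)];print('near leg',len(T),np.median(T,0),T.min(0),T.max(0))
    cv2.imwrite(f'/tmp/{n}.png',im[:,:,::-1])
im=cv2.imread('/tmp/scene.png');cv2.imwrite('pics/c3.png',cv2.resize(im[120:260,180:340],None,fx=4,fy=4,interpolation=cv2.INTER_CUBIC))
s=r.sense();print(s['eef_pos'],s['tcp_rot'],s['opening'],s['qpos'])
E
```

```text
top top bar [615.46522915 195.70854727  67.98913718] 15.184637427662944 577.4098382437384 653.0443833954989
near leg 14 [577.30108769 183.58729961  39.53127402] [575.84173788 182.18614879  19.86571319] [580.26382411 188.01515514  55.89546465]
scene top bar [621.54802839 196.40904465  68.03355721] 15.20854748670478 579.9140361017605 655.3693878714731
near leg 47 [582.39253538 184.93798334  35.53200901] [576.97147185 181.92779106  15.32891704] [586.60944468 191.10533436  54.37306578]
[ 503.6582801  -190.88641488  121.45712657] [ 3.14146208e+00 -4.28939335e-04 -6.08829939e-01] 0.7640246696216444 [-3.64908199e-01  3.45117749e-01  1.90926677e+00 -2.97137874e-04
  8.86823450e-01  1.81490581e+00]
```

View pics/c3.png

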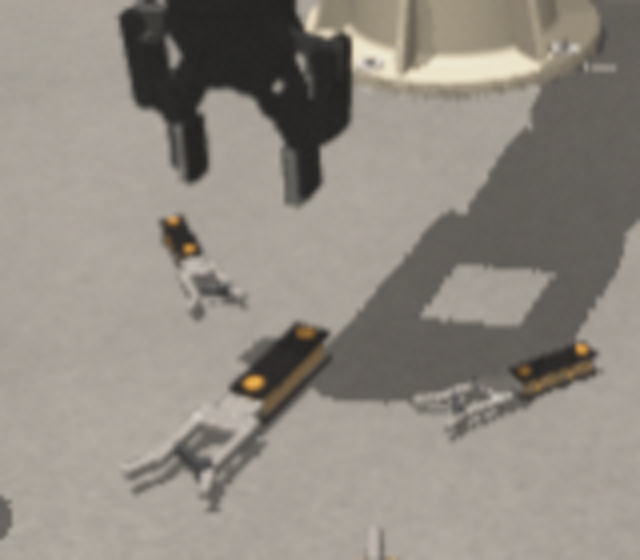

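The crop shows the gripper about 10 mm short of the handle, with the fingers straddling it correctly. I'll correct that, then descend.

Emit:
step_arm(plan="0 0 0 5.5 10.5 -30 60;0 0 0 5.5 10.5 -60 60;0 0 0 5.5 10.5 -85 60;0 0 0 5.5 10.5 -98 60;0 0 0 5.5 10.5 -104 60;0 0 0 5.5 10.5 -104 60;0 0 0 5.5 10.5 -104 60")

```text
clock: 2.1
eef_pos: [510.2, -179.7, 18.0]
tcp_rot: [-3.141, -0.001, -0.608]
contact_force: [-1.1, -0.1, 0.4]
opening: 0.765
grasp_force: 0.0
```

Emit:
step_arm(plan="0 0 0 0 0 0 120;0 0 0 0 0 0 160;0 0 0 0 0 0 200;0 0 0 0 0 0 255;0 0 0 0 0 0 255;0 0 0 0 0 0 255;0 0 0 0 0 0 255")

```text
clock: 2.8
eef_pos: [509.5, -179.2, 17.1]
tcp_rot: [3.142, 0.0, -0.608]
contact_force: [-0.2, 0.5, 0.2]
opening: -0.002
grasp_force: 0.0
```

```bash
python3 - <<'E'
from meas import *
im,d,c=grab('scene');t,dt,ct=grab('top')
o=np.zeros((600,800,3),np.uint8)
o[:480,:480]=cv2.resize(im[160:260,190:290],(480,480),interpolation=cv2.INTER_CUBIC)
o[:320,480:]=cv2.resize(t[155:235,370:450],(320,320),interpolation=cv2.INTER_CUBIC)
cv2.imwrite('pics/c4.png',o[:,:,::-1]);print(r.sense())
E
```

```text
{'clock': 2.9, 'qpos': array([-3.40911091e-01,  5.10738708e-01,  1.95767515e+00,  8.33045017e-06,
        6.73313841e-01,  1.83745418e+00]), 'qvel': array([ 0.00015609, -0.00219993,  0.00133954, -0.0005443 ,  0.00040222,
        0.00076314]), 'joint_efforts': array([ 8.05780728e-03, -5.81309295e+01, -2.09690255e+01,  4.51983187e-04,
        1.40406122e-03, -1.22115225e-05]), 'eef_pos': array([ 509.51775019, -179.16416869,   17.06254786]), 'tcp_rot': array([ 3.14156208e+00,  1.31638511e-04, -6.07575456e-01]), 'contact_force': array([-0.15842524, -0.52317194, -0.03241668]), 'wrist_torque': array([ 0.0219896 , -0.02193509, -0.02566373]), 'grasp_force': 0.0, 'opening': 0.0018476458277330206}
```

View pics/c4.png

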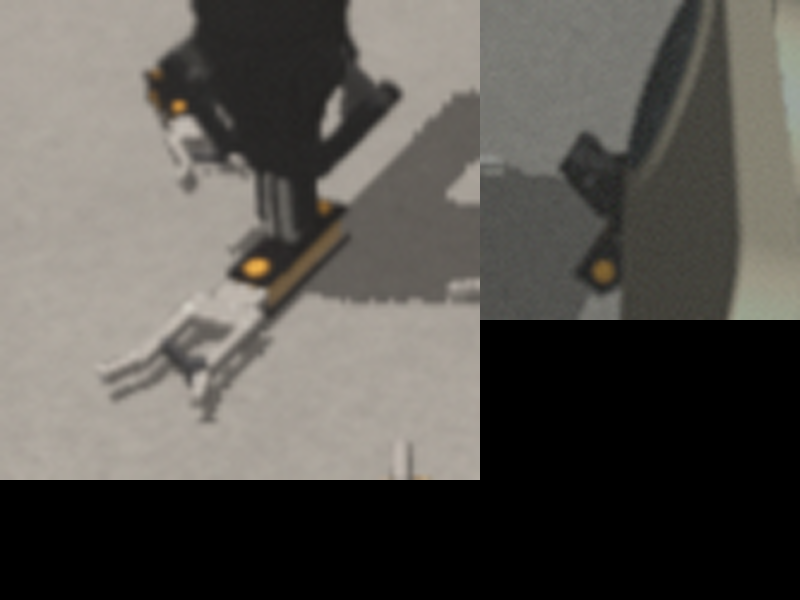

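```bash
python3 - <<'E'
from meas import *
im,d,c,P=load('scene')
for v in range(190,222,2):
    print(v,[tuple(P[v,u].round().astype(int)) for u in range(244,262,3)])
E
```

```text
190 [(np.int64(515), np.int64(-190), np.int64(82)), (np.int64(521), np.int64(-183), np.int64(84)), (np.int64(528), np.int64(-176), np.int64(87)), (np.int64(518), np.int64(-169), np.int64(81)), (np.int64(535), np.int64(-163), np.int64(90)), (np.int64(536), np.int64(-156), np.int64(90))]
192 [(np.int64(515), np.int64(-190), np.int64(76)), (np.int64(518), np.int64(-183), np.int64(77)), (np.int64(525), np.int64(-177), np.int64(80)), (np.int64(525), np.int64(-170), np.int64(80)), (np.int64(533), np.int64(-163), np.int64(84)), (np.int64(542), np.int64(-157), np.int64(88))]
194 [(np.int64(514), np.int64(-191), np.int64(70)), (np.int64(518), np.int64(-184), np.int64(72)), (np.int64(523), np.int64(-177), np.int64(74)), (np.int64(521), np.int64(-170), np.int64(72)), (np.int64(535), np.int64(-164), np.int64(79)), (np.int64(537), np.int64(-157), np.int64(80))]
196 [(np.int64(515), np.int64(-191), np.int64(65)), (np.int64(516), np.int64(-184), np.int64(65)), (np.int64(525), np.int64(-177), np.int64(70)), (np.int64(521), np.int64(-170), np.int64(66)), (np.int64(538), np.int64(-164), np.int64(76)),
[... 2770 characters left out ...]
int64(517), np.int64(-174), np.int64(8)), (np.int64(509), np.int64(-167), np.int64(1)), (np.int64(516), np.int64(-160), np.int64(5))]
218 [(np.int64(545), np.int64(-196), np.int64(23)), (np.int64(542), np.int64(-189), np.int64(20)), (np.int64(530), np.int64(-182), np.int64(11)), (np.int64(520), np.int64(-175), np.int64(4)), (np.int64(524), np.int64(-167), np.int64(5)), (np.int64(521), np.int64(-160), np.int64(3))]
220 [(np.int64(552), np.int64(-197), np.int64(22)), (np.int64(539), np.int64(-190), np.int64(12)), (np.int64(532), np.int64(-182), np.int64(7)), (np.int64(528), np.int64(-175), np.int64(3)), (np.int64(529), np.int64(-168), np.int64(3)), (np.int64(531), np.int64(-161), np.int64(3))]
```

```bash
python3 - <<'E'
from meas import *
c=r.get_calibration('scene')
for z in(100,110,120,125,130,140): print(z,atz(c,227,165,z).round(),atz(c,254.2,170.7,z).round())
print('start')
for z in(200,215,225,240,255): print(z,atz(c,68,103,z).round(),atz(c,108,93,z).round())
E
```

```text
100 [ 416. -225.  100.] [ 459. -160.  100.]
110 [ 436. -224.  110.] [ 478. -161.  110.]
120 [ 455. -224.  120.] [ 496. -162.  120.]
125 [ 465. -224.  125.] [ 505. -162.  125.]
130 [ 474. -224.  130.] [ 515. -163.  130.]
140 [ 494. -223.  140.] [ 533. -164.  140.]
start
200 [ 153. -644.  200.] [  95. -546.  200.]
215 [ 197. -630.  215.] [ 140. -535.  215.]
225 [ 226. -621.  225.] [ 171. -528.  225.]
240 [ 269. -607.  240.] [ 216. -517.  240.]
255 [ 313. -593.  255.] [ 262. -506.  255.]
```

The picture shows the shut fingers standing on top of the handle, at crop (285,240). From the pixels, the tips sit about 20 mm higher than the stated tool geometry implies. Nothing was disturbed. I'll reopen and go about 20 mm deeper, watching the force.

Emit:
step_arm(plan="0 0 0 0 0 15 60;0 0 0 0 0 20 60;0 0 0 0 0 20 60;0 0 0 0 0 20 60;0 0 0 0 0 20 60;0 0 0 0 0 8 60;0 0 0 0 0 0 60;0 0 0 0 0 0 60")

```text
clock: 3.7
eef_pos: [508.3, -178.7, 15.2]
tcp_rot: [3.141, 0.003, -0.608]
contact_force: [-0.4, 0.1, -0.4]
opening: 0.764
grasp_force: 0.0
```

Emit:
step_arm(plan="0 0 0 0 0 -5 60;0 0 0 0 0 -10 60;0 0 0 0 0 -13 60;0 0 0 0 0 -16 60;0 0 0 0 0 -16 60")

```text
clock: 4.2
eef_pos: [509.3, -179.1, 0.7]
tcp_rot: [3.141, 0.001, -0.608]
contact_force: [0.2, 0.9, 0.6]
opening: 0.76
grasp_force: 0.0
```

Emit:
step_arm(plan="0 0 0 0 0 0 100;0 0 0 0 0 0 130;0 0 0 0 0 0 150;0 0 0 0 0 0 170;0 0 0 0 0 0 170;0 0 0 0 0 0 170")

```text
clock: 4.8
eef_pos: [509.6, -179.2, 1.2]
tcp_rot: [-3.142, -0.0, -0.607]
contact_force: [-0.7, 0.4, 0.0]
opening: 0.333
grasp_force: 0.0
```

Emit:
step_arm(plan="0 0 0 0 0 0 190;0 0 0 0 0 0 200;0 0 0 0 0 0 200;0 0 0 0 0 0 200")

```text
clock: 5.2
eef_pos: [509.6, -179.2, 1.6]
tcp_rot: [-3.142, -0.0, -0.608]
contact_force: [-1.6, -0.1, 6.6]
opening: 0.256
grasp_force: 88.3
```

Emit:
step_arm(plan="0 0 0 0 0 5 255;0 0 0 0 0 15 255;0 0 0 0 0 40 255;0 0 0 0 0 60 255;0 0 0 0 0 60 255;0 0 0 0 0 60 255")

```text
clock: 5.8
eef_pos: [509.7, -179.3, 61.5]
tcp_rot: [-3.141, -0.001, -0.608]
contact_force: [0.3, -0.1, -2.7]
opening: 0.252
grasp_force: 88.6
```

```bash
python3 - <<'E'
from meas import *
im,d,c=grab('scene');P=cloud(c,d);t,dt,ct=grab('top')
o=np.zeros((600,800,3),np.uint8)
o[:600,:600]=cv2.resize(im[130:230,195:295],(600,600),interpolation=cv2.INTER_CUBIC)
cv2.imwrite('pics/c5.png',o[:,:,::-1]);s=r.sense();print(s['eef_pos'],s['contact_force'],s['wrist_torque'],s['opening'],s['grasp_force'])
E
```

```text
[ 508.86268954 -178.93416821   60.3540739 ] [-0.37575393 -0.29707979 -2.8393926 ] [0.05816317 0.06087799 0.03114367] 0.2556716713248119 88.58574628829956
```

View pics/c5.png

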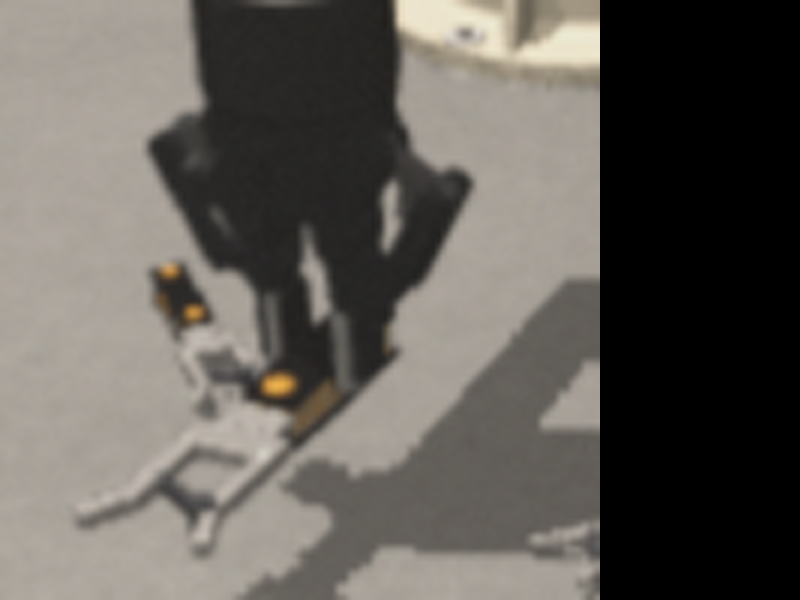

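Held level: hook tips in the crop at (80,515) and (200,545), front rivet at (278,383). Next I'll work out the hook offset from the TCP and the target pose.

```bash
python3 - <<'E'
from meas import *
c=r.get_calibration('scene');U=lambda x,y:(195+(x+.5)/6-.5,130+(y+.5)/6-.5)
a=atz(c,*U(80,514),74);b=atz(c,*U(201,546),72);rv=atz(c,*U(278,383),81)
T=r.sense()['eef_pos'];m=(a+b)/2;h=np.radians(-34.8);ex=np.array([np.cos(h),np.sin(h)]);ey=np.array([-ex[1],ex[0]])
for n,p in(('a',a),('b',b),('mid',m),('rivet',rv)):print(n,p.round(1),'along',((p-T)[:2]@ex).round(1),'side',((p-T)[:2]@ey).round(1))
_,_,c,P=load('scene');print('hook cloud z')
X,Y,Z=P[...,0],P[...,1],P[...,2];q=P[(X>540)&(X<650)&(Y<-190)&(Y>-300)&(Z>40)&(Z<100)]
w=(q-T)[:,:2];al=w@ex;si=w@ey
for lo in range(40,135,10):
    k=(al>lo)&(al<lo+10)
    if k.sum()>2:print(lo,k.sum(),si[k].min().round(),si[k].max().round(),np.median(q[k,2]).round(1))
E
```

```text
a [ 596.6 -274.8   74. ] along 126.7 side -28.6
b [ 622.8 -231.8   72. ] along 123.8 side 21.6
mid [ 609.7 -253.3   73. ] along 125.3 side -3.5
rivet [ 528.5 -198.    81. ] along 27.0 side -4.4
hook cloud z
40 35 -11.0 12.0 78.9
50 31 -22.0 18.0 79.4
60 51 -20.0 20.0 78.7
70 50 -20.0 20.0 77.3
80 29 -22.0 19.0 78.4
90 30 -20.0 19.0 78.2
100 47 -20.0 20.0 78.0
110 41 -23.0 24.0 78.6
120 37 -27.0 27.0 77.3
130 4 -26.0 -20.0 77.2
```

Emit:
step_arm(plan="0 0 6 -8 36 5 255;0 0 13 -18 78 5 255;0 0 20 -27 120 5 255;0 0 27 -36 162 5 255;0 0 34 -46 206 5 255;0 0 41 -55 248 5 255;0 0 47 -65 290 5 255;0 0 50 -72 320 5 255")

```text
clock: 6.7
eef_pos: [436.0, 142.7, 65.2]
tcp_rot: [-3.141, 0.002, 0.27]
contact_force: [0.3, 0.1, -2.1]
opening: 0.251
grasp_force: 88.8
```

Emit:
step_arm(plan="0 0 0 0 5 0 255;0 0 0 0 5 0 255;0 0 0 0 5 0 255")

```text
clock: 7.0
eef_pos: [437.3, 145.1, 65.6]
tcp_rot: [3.141, 0.001, 0.265]
contact_force: [0.5, -0.6, -2.2]
opening: 0.255
grasp_force: 88.8
```

```bash
cat > look.py <<'E'
from meas import *
import sys
def look(yaw=15.2,name=None):
    im,d,c=grab('scene');P=cloud(c,d);s=r.sense();T=s['eef_pos'];h=np.radians(yaw);ex=np.array([np.cos(h),np.sin(h)]);ey=np.array([-ex[1],ex[0]])
    print('T',T.round(1),'rot',np.degrees(s['tcp_rot']).round(1),'F',s['contact_force'].round(1),'along',(s['contact_force'][:2]@ex).round(1))
    Q=P.reshape(-1,3)[d.reshape(-1)>0];w=(Q-T)[:,:2];al=w@ex;si=w@ey;zz=Q[:,2]
    uz=T[2]+2
    k=(abs(zz-(uz+13))<9)&(al>45)&(al<140)&(abs(si)<45)&(zz>9)
    for lo in range(50,140,10):
        j=k&(al>=lo)&(al<lo+10)
        if j.sum()>2:print(lo,j.sum(),'side',si[j].min().round(),si[j].max().round(),'z',np.median(zz[j]).round(1))
    j=(zz>62)&(zz<76)&(abs(si)<40)&(al>45)&(al<300)
    if j.sum(): print('bar',j.sum(),'along',np.percentile(al[j],[1,99]).round(1),'side near/far',np.median(si[j&(al<np.median(al[j]))]).round(1),np.median(si[j&(al>np.median(al[j]))]).round(1))
    j=(zz>(40 if uz<25 else 62))&(zz<55)&(abs(si)<30)&(al>45)&(al<200)
    if j.sum():print('legs along',np.histogram(al[j],np.arange(45,260,5)))
    if name:
        o=cv2.resize(im[150:250,340:470],(780,600),interpolation=cv2.INTER_CUBIC);cv2.imwrite(f'pics/{name}.png',o[:,:,::-1])
E
python3 -c "
from look import *
look()"
```

```text
T [437.4 144.9  65.7] rot [1.80e+02 1.00e-01 1.51e+01] F [-0.6  0.1 -1.4] along -0.5
50 29 side -20.0 16.0 z 83.7
60 39 side -20.0 20.0 z 83.6
70 42 side -21.0 21.0 z 81.9
80 22 side -20.0 18.0 z 83.2
90 29 side -20.0 19.0 z 82.6
100 47 side -21.0 20.0 z 81.8
110 36 side -24.0 24.0 z 82.1
120 28 side -29.0 29.0 z 81.9
bar 98 along [ 75.7 224.9] side near/far 1.1 0.8
```

Emit:
step_arm(plan="0 0 0 0 1 -20 255;0 0 0 0 1 -40 255;0 0 0 0 1 -50 255;0 0 0 0 1 -50 255;0 0 0 0 1 -50 255")

```text
clock: 7.55
eef_pos: [437.8, 146.4, 16.3]
tcp_rot: [3.142, 0.0, 0.264]
contact_force: [-0.1, -0.3, -2.7]
opening: 0.251
grasp_force: 88.8
```

```bash
python3 -c "
from look import *
look(15.2,'c6')"
```

```text
T [438.  146.6  16.6] rot [180.   -0.   15.1] F [-0.3 -0.3 -2.1] along -0.4
50 30 side -21.0 20.0 z 34.4
60 40 side -22.0 19.0 z 34.1
70 36 side -22.0 20.0 z 32.1
80 20 side -22.0 19.0 z 33.4
90 24 side -22.0 19.0 z 33.4
100 46 side -22.0 18.0 z 33.2
110 27 side -23.0 22.0 z 32.6
120 17 side -30.0 31.0 z 32.5
bar 90 along [151.8 223.7] side near/far -0.8 0.3
legs along (array([ 0,  0,  0,  0,  0,  0,  0,  0,  0,  0,  0,  0,  0,  0,  0,  0,  0,
        0,  0,  1, 11,  7,  0,  0,  0,  0,  0,  0,  0,  0,  0,  0,  0,  0,
        0,  0,  0,  0,  0,  0,  0,  0]), array([ 45,  50,  55,  60,  65,  70,  75,  80,  85,  90,  95, 100, 105,
       110, 115, 120, 125, 130, 135, 140, 145, 150, 155, 160, 165, 170,
       175, 180, 185, 190, 195, 200, 205, 210, 215, 220, 225, 230, 235,
       240, 245, 250, 255]))
```

View pics/c6.png

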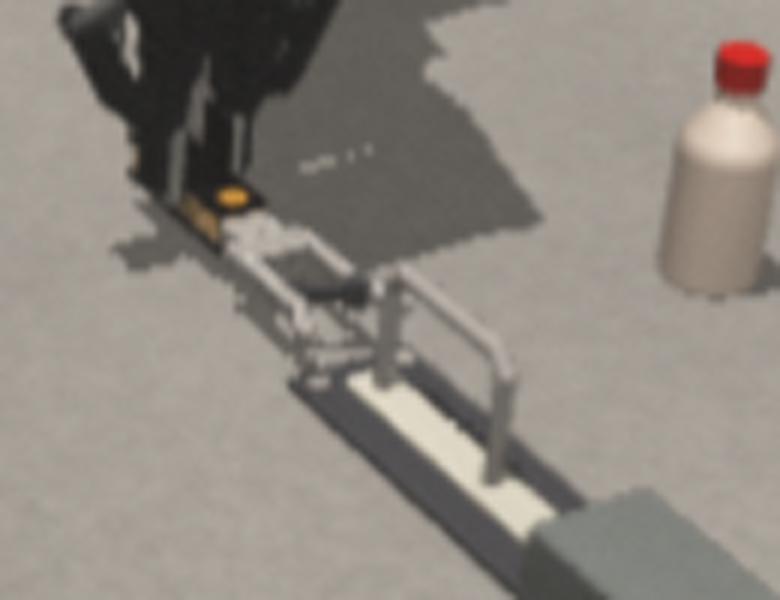

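The leg stands centred in front of the open mouth, near (388,290), about 18 mm ahead of the tips. Advancing along (0.965, 0.262).

Emit:
step_arm(plan="0 0 0 9.6 2.6 0 255;0 0 0 19.3 5.2 0 255;0 0 0 29 7.9 0 255;0 0 0 36.7 10 0 255;0 0 0 36.7 10 0 255")

```text
clock: 8.1
eef_pos: [475.8, 157.3, 16.2]
tcp_rot: [-3.142, -0.001, 0.265]
contact_force: [-0.3, 0.2, -1.5]
opening: 0.253
grasp_force: 88.8
```

Emit:
step_arm(plan="0 0 0 1.9 0.5 0 255;0 0 0 3.9 1 0 255;0 0 0 5.8 1.6 0 255;0 0 0 7.7 2.1 0 255;0 0 0 8.7 2.4 0 255;0 0 0 9.6 2.6 0 255;0 0 0 9.6 2.6 0 255")

```text
clock: 8.8
eef_pos: [483.9, 159.4, 16.1]
tcp_rot: [3.142, -0.0, 0.265]
contact_force: [-1.1, -0.7, -2.5]
opening: 0.249
grasp_force: 88.8
```

```bash
python3 -c "
from look import *
look(15.2)"
```

```text
T [483.9 159.4  16.1] rot [-180.    -0.    15.2] F [-1.2 -1.3 -2.5] along -1.5
50 21 side -18.0 19.0 z 33.7
60 46 side -23.0 18.0 z 34.1
70 42 side -20.0 20.0 z 32.6
80 19 side -21.0 14.0 z 32.1
90 26 side -20.0 19.0 z 32.7
100 39 side -21.0 22.0 z 32.4
110 53 side -24.0 26.0 z 31.4
120 25 side -29.0 30.0 z 30.5
130 4 side -29.0 -24.0 z 31.5
bar 93 along [113.4 185. ] side near/far -1.2 -1.2
legs along (array([ 0,  0,  0,  0,  0,  0,  0,  0,  0,  0,  0,  0,  4, 16,  1,  0,  0,
        0,  0,  0,  0,  0,  0,  0,  0,  0,  0,  4, 15,  0,  0,  0,  0,  0,
        0,  0,  0,  0,  0,  0,  0,  0]), array([ 45,  50,  55,  60,  65,  70,  75,  80,  85,  90,  95, 100, 105,
       110, 115, 120, 125, 130, 135, 140, 145, 150, 155, 160, 165, 170,
       175, 180, 185, 190, 195, 200, 205, 210, 215, 220, 225, 230, 235,
       240, 245, 250, 255]))
```

Emit:
step_arm(plan="0 0 0 1 0.3 0 255;0 0 0 1.9 0.5 0 255;0 0 0 2.9 0.8 0 255;0 0 0 3.9 1 0 255;0 0 0 4.8 1.3 0 255;0 0 0 5.8 1.6 0 255;0 0 0 6.8 1.8 0 255;0 0 0 7.7 2.1 0 255")

```text
clock: 9.65
eef_pos: [491.7, 161.5, 16.1]
tcp_rot: [-3.142, 0.0, 0.265]
contact_force: [-1.6, 0.1, -2.7]
opening: 0.254
grasp_force: 88.8
```

Emit:
step_arm(plan="0 0 0 1 0.3 0 255;0 0 0 1.9 0.5 0 255;0 0 0 2.9 0.8 0 255;0 0 0 3.9 1 0 255;0 0 0 4.8 1.3 0 255;0 0 0 5.8 1.6 0 255;0 0 0 6.8 1.8 0 255;0 0 0 7.7 2.1 0 255")

```text
clock: 10.45
eef_pos: [499.4, 163.6, 16.1]
tcp_rot: [-3.142, -0.0, 0.265]
contact_force: [-0.9, -0.6, -2.7]
opening: 0.255
grasp_force: 88.8
```

Emit:
step_arm(plan="0 0 0 1 0.3 0 255;0 0 0 1.9 0.5 0 255;0 0 0 2.9 0.8 0 255;0 0 0 3.9 1 0 255;0 0 0 4.8 1.3 0 255;0 0 0 5.8 1.6 0 255;0 0 0 6.8 1.8 0 255;0 0 0 7.7 2.1 0 255")

```text
clock: 11.25
eef_pos: [505.2, 165.1, 15.6]
tcp_rot: [3.141, 0.004, 0.265]
contact_force: [-7.2, -2.5, -1.1]
opening: 0.252
grasp_force: 89.0
```

Emit:
step_arm(plan="0 0 0 1 0.3 0 255;0 0 0 1.9 0.5 0 255;0 0 0 2.9 0.8 0 255;0 0 0 3.9 1 0 255;0 0 0 4.8 1.3 0 255;0 0 0 5.8 1.6 0 255")

```text
clock: 11.85
eef_pos: [509.4, 166.5, 15.2]
tcp_rot: [-3.142, 0.007, 0.265]
contact_force: [-10.6, -0.7, -1.4]
opening: 0.25
grasp_force: 89.0
```

Emit:
step_arm(plan="0 0 0 1 0.3 0 255;0 0 0 1.9 0.5 0 255;0 0 0 2.9 0.8 0 255;0 0 0 2.9 0.8 0 255")

```text
clock: 12.25
eef_pos: [512.5, 167.7, 15.2]
tcp_rot: [-3.141, 0.006, 0.266]
contact_force: [-9.6, 1.2, -2.5]
opening: 0.251
grasp_force: 88.9
```

```bash
python3 -c "
from look import *
look(15.2)"
```

```text
T [512.5 167.6  15.2] rot [-180.     0.3   15.2] F [-9.4  2.4 -2.1] along -8.4
50 29 side -19.0 20.0 z 32.4
60 48 side -21.0 19.0 z 32.4
70 34 side -20.0 15.0 z 31.2
80 29 side -20.0 19.0 z 30.5
90 33 side -20.0 21.0 z 30.9
100 54 side -19.0 23.0 z 31.0
110 42 side -23.0 28.0 z 30.9
120 32 side -30.0 32.0 z 29.6
bar 95 along [104.3 178.7] side near/far -1.5 -1.5
legs along (array([ 0,  0,  0,  0,  0,  0,  0,  0,  0,  0,  1, 17,  2,  0,  0,  0,  0,
        0,  0,  0,  0,  0,  0,  0,  0,  2, 14,  3,  0,  0,  0,  0,  0,  0,
        0,  0,  0,  0,  0,  0,  0,  0]), array([ 45,  50,  55,  60,  65,  70,  75,  80,  85,  90,  95, 100, 105,
       110, 115, 120, 125, 130, 135, 140, 145, 150, 155, 160, 165, 170,
       175, 180, 185, 190, 195, 200, 205, 210, 215, 220, 225, 230, 235,
       240, 245, 250, 255]))
```

Emit:
step_arm(plan="0 0 0 1 0.3 0 255;0 0 0 1.9 0.5 0 255;0 0 0 2.9 0.8 0 255;0 0 0 3.9 1 0 255;0 0 0 3.9 1 0 255")

```text
clock: 12.8
eef_pos: [516.8, 168.9, 15.2]
tcp_rot: [-3.141, 0.005, 0.266]
contact_force: [-9.4, 2.6, -2.7]
opening: 0.253
grasp_force: 88.9
```

Emit:
step_arm(plan="0 0 0 1 0.3 0 255;0 0 0 1.9 0.5 0 255;0 0 0 2.9 0.8 0 255;0 0 0 2.9 0.8 0 255")

```text
clock: 13.2
eef_pos: [520.2, 169.9, 15.4]
tcp_rot: [-3.141, 0.004, 0.266]
contact_force: [-7.3, 3.6, -2.8]
opening: 0.248
grasp_force: 88.9
```

Emit:
step_arm(plan="0 0 0 1 0.3 0 255;0 0 0 1.9 0.5 0 255;0 0 0 2.9 0.8 0 255;0 0 0 2.9 0.8 0 255")

```text
clock: 13.6
eef_pos: [523.6, 170.9, 15.5]
tcp_rot: [-3.141, 0.003, 0.266]
contact_force: [-7.2, 4.3, -3.2]
opening: 0.251
grasp_force: 88.9
```

Emit:
step_arm(plan="0 0 0 1 0.3 0 255;0 0 0 1.9 0.5 0 255;0 0 0 1.9 0.5 0 255")

```text
clock: 13.9
eef_pos: [525.6, 171.4, 15.6]
tcp_rot: [-3.141, 0.003, 0.266]
contact_force: [-6.2, 3.1, -1.7]
opening: 0.251
grasp_force: 88.9
```

```bash
python3 -c "
from look import *
look(15.2)"
```

```text
T [525.7 171.5  15.6] rot [-180.     0.2   15.2] F [-6.3  3.3 -2.6] along -5.2
50 27 side -18.0 20.0 z 32.7
60 39 side -21.0 13.0 z 33.6
70 35 side -21.0 21.0 z 31.8
80 39 side -21.0 19.0 z 31.8
90 47 side -20.0 24.0 z 31.4
100 32 side -20.0 20.0 z 31.9
110 44 side -23.0 28.0 z 30.9
120 24 side -28.0 26.0 z 31.0
bar 91 along [ 88.9 160.7] side near/far -1.5 -1.3
legs along (array([ 0,  0,  0,  0,  0,  0,  0,  2, 11,  7,  0,  0,  0,  0,  0,  0,  0,
        0,  0,  0,  0,  0,  1,  7, 12,  0,  0,  0,  0,  0,  0,  0,  0,  0,
        0,  0,  0,  0,  0,  0,  0,  0]), array([ 45,  50,  55,  60,  65,  70,  75,  80,  85,  90,  95, 100, 105,
       110, 115, 120, 125, 130, 135, 140, 145, 150, 155, 160, 165, 170,
       175, 180, 185, 190, 195, 200, 205, 210, 215, 220, 225, 230, 235,
       240, 245, 250, 255]))
```

Emit:
step_arm(plan="0 0 0 1 0.3 0 255;0 0 0 1.9 0.5 0 255;0 0 0 1.9 0.5 0 255")

```text
clock: 14.25
eef_pos: [527.8, 172.0, 15.7]
tcp_rot: [-3.141, 0.003, 0.266]
contact_force: [-6.5, 3.7, -3.2]
opening: 0.249
grasp_force: 88.9
```

Emit:
step_arm(plan="0 0 0 1 0.3 0 255;0 0 0 1.9 0.5 0 255;0 0 0 1.9 0.5 0 255")

```text
clock: 14.55
eef_pos: [530.2, 172.7, 15.8]
tcp_rot: [-3.141, 0.001, 0.266]
contact_force: [-4.8, 3.8, -3.1]
opening: 0.25
grasp_force: 88.8
```

Emit:
step_arm(plan="0 0 0 1 0.3 0 255;0 0 0 1.9 0.5 0 255;0 0 0 1.9 0.5 0 255")

```text
clock: 14.85
eef_pos: [533.6, 173.7, 16.3]
tcp_rot: [-3.141, -0.002, 0.266]
contact_force: [-0.7, 5.9, -2.9]
opening: 0.253
grasp_force: 88.9
```

Emit:
step_arm(plan="0 0 0 1 0.3 0 255;0 0 0 1.9 0.5 0 255;0 0 0 1.9 0.5 0 255")

```text
clock: 15.15
eef_pos: [535.5, 173.3, 16.3]
tcp_rot: [3.142, -0.001, 0.265]
contact_force: [-0.6, 0.2, -2.9]
opening: 0.254
grasp_force: 89.0
```

```bash
python3 -c "
from look import *
look(15.2)"
```

```text
T [535.3 173.2  16.2] rot [180.   -0.   15.2] F [ 0.3  0.7 -2.7] along 0.4
50 27 side -19.0 13.0 z 33.8
60 35 side -20.0 20.0 z 33.7
70 53 side -20.0 21.0 z 32.2
80 35 side -21.0 19.0 z 33.4
90 29 side -21.0 18.0 z 33.7
100 57 side -20.0 20.0 z 33.0
110 40 side -22.0 24.0 z 32.7
120 21 side -30.0 22.0 z 32.3
bar 94 along [ 78.  151.9] side near/far -0.7 -0.4
legs along (array([ 0,  0,  0,  0,  0,  0,  8,  9,  0,  0,  0,  0,  0,  0,  0,  0,  0,
        0,  0,  0,  2,  7, 10,  0,  0,  0,  0,  0,  0,  0,  0,  0,  0,  0,
        0,  0,  0,  0,  0,  0,  0,  0]), array([ 45,  50,  55,  60,  65,  70,  75,  80,  85,  90,  95, 100, 105,
       110, 115, 120, 125, 130, 135, 140, 145, 150, 155, 160, 165, 170,
       175, 180, 185, 190, 195, 200, 205, 210, 215, 220, 225, 230, 235,
       240, 245, 250, 255]))
```

Emit:
step_arm(plan="0 0 0 1 0.3 0 255;0 0 0 1.9 0.5 0 255;0 0 0 1.9 0.5 0 255")

```text
clock: 15.5
eef_pos: [536.8, 173.6, 16.1]
tcp_rot: [3.142, 0.0, 0.265]
contact_force: [-0.1, -0.2, -1.7]
opening: 0.25
grasp_force: 89.0
```

Emit:
step_arm(plan="0 0 0 1 0.3 0 255;0 0 0 1.9 0.5 0 255;0 0 0 1.9 0.5 0 255")

```text
clock: 15.8
eef_pos: [537.2, 173.7, 15.7]
tcp_rot: [3.141, 0.003, 0.265]
contact_force: [-5.6, -1.5, -0.5]
opening: 0.255
grasp_force: 89.2
```

The bottom is felt at about 6 N after the lateral gate force vanished, so the gate has flicked shut behind the leg. Pulling back gently.

Emit:
step_arm(plan="0 0 0 -2 -0.5 0 255;0 0 0 -5 -1.3 0 255;0 0 0 -8 -2.1 0 255;0 0 0 -11 -3 0 255;0 0 0 -14 -3.8 0 255;0 0 0 -16 -4.3 0 255;0 0 0 -18 -4.9 0 255;0 0 0 -20 -5.4 0 255")

```text
clock: 16.6
eef_pos: [518.6, 168.8, 16.2]
tcp_rot: [-3.142, -0.0, 0.265]
contact_force: [1.0, 0.6, -2.4]
opening: 0.25
grasp_force: 89.0
```

Emit:
step_arm(plan="0 0 0 -2 -0.5 0 255;0 0 0 -4 -1.1 0 255;0 0 0 -6 -1.6 0 255;0 0 0 -8 -2.2 0 255;0 0 0 -10 -2.7 0 255;0 0 0 -11 -3 0 255;0 0 0 -12 -3.3 0 255;0 0 0 -13 -3.5 0 255")

```text
clock: 17.4
eef_pos: [505.7, 165.3, 16.1]
tcp_rot: [3.142, -0.0, 0.265]
contact_force: [1.5, -0.1, -1.6]
opening: 0.255
grasp_force: 89.0
```

```bash
python3 -c "
from look import *
look(15.2)"
```

```text
T [505.5 165.3  16.1] rot [180.    0.   15.2] F [ 1.9  0.2 -1.2] along 1.9
50 24 side -16.0 20.0 z 34.0
60 56 side -21.0 20.0 z 33.8
70 28 side -22.0 21.0 z 32.8
80 24 side -21.0 20.0 z 32.0
90 39 side -20.0 21.0 z 33.7
100 45 side -22.0 16.0 z 32.4
110 44 side -23.0 27.0 z 32.5
120 25 side -29.0 26.0 z 32.5
bar 91 along [ 96.9 169.7] side near/far -0.7 -1.2
legs along (array([ 0,  0,  0,  0,  0,  0,  0,  0,  0,  3, 13,  0,  0,  0,  0,  0,  0,
        0,  0,  0,  0,  0,  0,  0,  6, 13,  0,  0,  0,  0,  0,  0,  0,  0,
        0,  0,  0,  0,  0,  0,  0,  0]), array([ 45,  50,  55,  60,  65,  70,  75,  80,  85,  90,  95, 100, 105,
       110, 115, 120, 125, 130, 135, 140, 145, 150, 155, 160, 165, 170,
       175, 180, 185, 190, 195, 200, 205, 210, 215, 220, 225, 230, 235,
       240, 245, 250, 255]))
```

Emit:
step_arm(plan="0 0 0 -2 -0.5 0 255;0 0 0 -4 -1.1 0 255;0 0 0 -6 -1.6 0 255;0 0 0 -8 -2.2 0 255;0 0 0 -10 -2.7 0 255;0 0 0 -11.5 -3.1 0 255;0 0 0 -13 -3.5 0 255;0 0 0 -13.5 -3.6 0 255")

```text
clock: 18.25
eef_pos: [491.9, 161.6, 16.1]
tcp_rot: [3.142, 0.0, 0.265]
contact_force: [1.9, 0.1, -2.2]
opening: 0.252
grasp_force: 89.0
```

Emit:
step_arm(plan="0 0 0 -1 -0.3 0 255;0 0 0 -1.9 -0.5 0 255;0 0 0 -1.9 -0.5 0 255")

```text
clock: 18.55
eef_pos: [490.1, 161.1, 16.1]
tcp_rot: [3.142, 0.0, 0.265]
contact_force: [0.6, -0.0, -2.5]
opening: 0.25
grasp_force: 89.0
```

Emit:
step_arm(plan="0 0 0 -1 -0.3 0 255;0 0 0 -1.9 -0.5 0 255;0 0 0 -1.9 -0.5 0 255")

```text
clock: 18.85
eef_pos: [488.1, 160.6, 16.1]
tcp_rot: [3.142, 0.0, 0.265]
contact_force: [1.0, -0.1, -2.5]
opening: 0.253
grasp_force: 89.0
```

Emit:
step_arm(plan="0 0 0 -1 -0.3 0 255;0 0 0 -1.9 -0.5 0 255;0 0 0 -1.9 -0.5 0 255")

```text
clock: 19.15
eef_pos: [486.3, 160.2, 16.1]
tcp_rot: [-3.142, 0.0, 0.265]
contact_force: [0.6, 0.3, -1.3]
opening: 0.253
grasp_force: 89.0
```

Emit:
step_arm(plan="0 0 0 -1 -0.3 0 255;0 0 0 -1.9 -0.5 0 255;0 0 0 -1.9 -0.5 0 255")

```text
clock: 19.45
eef_pos: [486.0, 160.2, 16.5]
tcp_rot: [-3.141, -0.003, 0.265]
contact_force: [5.5, 0.9, -4.5]
opening: 0.254
grasp_force: 88.8
```

Emit:
step_arm(plan="0 0 0 -0.7 -0.2 0 255;0 0 0 -1.3 -0.35 0 255;0 0 0 -1.3 -0.35 0 255;0 0 0 -1.3 -0.35 0 255")

```text
clock: 19.85
eef_pos: [485.9, 160.2, 16.8]
tcp_rot: [-3.141, -0.005, 0.265]
contact_force: [8.6, 2.1, -5.5]
opening: 0.253
grasp_force: 88.7
```

Emit:
step_arm(plan="0 0 0 -0.5 -0.15 0 255;0 0 0 -0.5 -0.15 0 255;0 0 0 -0.5 -0.15 0 255;0 0 0 -0.5 -0.15 0 255;0 0 0 -0.5 -0.15 0 255")

```text
clock: 20.35
eef_pos: [485.9, 160.1, 16.8]
tcp_rot: [-3.141, -0.006, 0.265]
contact_force: [9.4, 1.6, -5.4]
opening: 0.253
grasp_force: 88.7
```

Emit:
step_arm(plan="0 0 0 -0.3 -0.1 0 255;0 0 0 -0.3 -0.1 0 255;0 0 0 -0.3 -0.1 0 255;0 0 0 -0.3 -0.1 0 255")

```text
clock: 20.75
eef_pos: [485.9, 160.1, 16.9]
tcp_rot: [-3.141, -0.007, 0.265]
contact_force: [9.6, 2.2, -6.0]
opening: 0.256
grasp_force: 88.6
```

Emit:
step_arm(plan="0 0 0 1 0.3 0 255;0 0 0 3 0.8 0 255;0 0 0 5 1.3 0 255;0 0 0 7 1.9 0 255;0 0 0 9 2.4 0 255;0 0 0 9 2.4 0 255;0 0 0 9 2.4 0 255")

```text
clock: 21.45
eef_pos: [491.2, 161.5, 16.0]
tcp_rot: [3.142, 0.0, 0.265]
contact_force: [1.2, 1.0, -2.7]
opening: 0.251
grasp_force: 88.9
```

Emit:
step_arm(plan="0 0 0 0 0 -4 255;0 0 0 0 0 -8 255;0 0 0 0 0 -11 255;0 0 0 0 0 -12.5 255;0 0 0 0 0 -13 255;0 0 0 0 0 -13 255")

```text
clock: 22.05
eef_pos: [491.4, 161.5, 3.0]
tcp_rot: [3.142, 0.0, 0.265]
contact_force: [0.7, -0.6, -2.2]
opening: 0.253
grasp_force: 88.9
```

Emit:
step_arm(plan="0 0 0 0 0 -0.6 255;0 0 0 0 0 -1.2 255;0 0 0 0 0 -1.2 255")

```text
clock: 22.35
eef_pos: [491.5, 161.5, 1.9]
tcp_rot: [-3.142, -0.0, 0.265]
contact_force: [-0.6, 0.5, -2.3]
opening: 0.257
grasp_force: 88.9
```

```bash
python3 -c "
from look import *
look(15.2,'c7')"
```

```text
T [491.5 161.5   2. ] rot [-180.    -0.    15.2] F [-0.6 -0.6 -2.2] along -0.7
50 29 side -20.0 17.0 z 20.2
60 41 side -21.0 17.0 z 19.4
70 39 side -25.0 20.0 z 18.1
80 36 side -26.0 19.0 z 16.8
90 37 side -23.0 17.0 z 18.9
100 59 side -27.0 18.0 z 16.9
110 55 side -26.0 24.0 z 15.4
120 55 side -28.0 28.0 z 13.0
130 23 side -25.0 21.0 z 10.1
bar 86 along [ 92.  165.4] side near/far -1.5 -0.6
legs along (array([ 0,  0,  0,  0,  0,  0,  0,  0,  3, 11,  1,  0,  0,  0,  0,  0,  0,
        0,  0,  0,  0,  0,  0,  4, 11,  1,  0,  0,  0,  0,  0,  0,  0,  0,
        0,  0,  0,  0,  0,  0,  0,  0]), array([ 45,  50,  55,  60,  65,  70,  75,  80,  85,  90,  95, 100, 105,
       110, 115, 120, 125, 130, 135, 140, 145, 150, 155, 160, 165, 170,
       175, 180, 185, 190, 195, 200, 205, 210, 215, 220, 225, 230, 235,
       240, 245, 250, 255]))
```

View pics/c7.png

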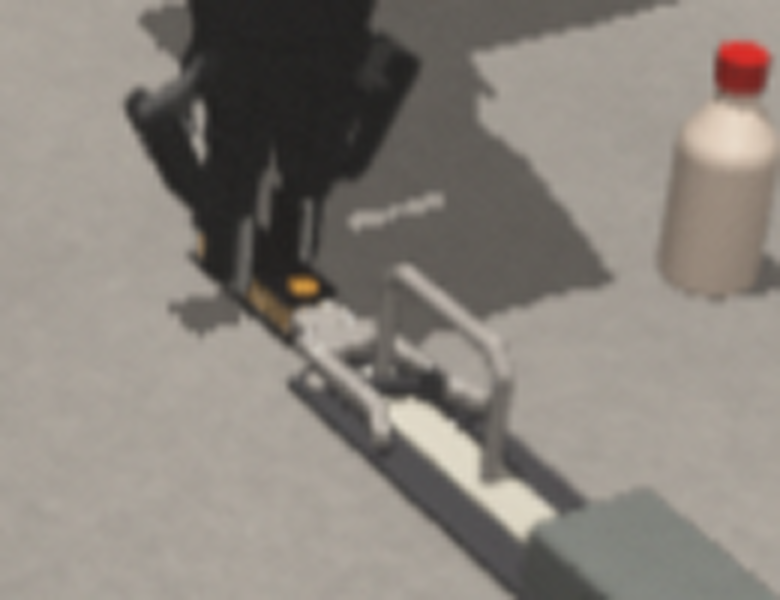

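The leg at (385,345) stands inside the hook, and the shut gate lies in front of it at about (415,380). I'll lower the last bit until the table carries the holder.

Emit:
step_arm(plan="0 0 0 0 0 -0.4 255;0 0 0 0 0 -0.8 255;0 0 0 0 0 -0.8 255")

```text
clock: 22.7
eef_pos: [491.5, 161.5, 1.6]
tcp_rot: [-3.142, -0.0, 0.265]
contact_force: [-2.4, -0.5, 4.8]
opening: 0.254
grasp_force: 90.1
```

Emit:
step_arm(plan="0 0 0 0 0 -0.4 255;0 0 0 0 0 -0.8 255;0 0 0 0 0 -0.8 255")

```text
clock: 23.0
eef_pos: [491.5, 161.5, 1.5]
tcp_rot: [-3.142, -0.0, 0.265]
contact_force: [-3.9, -1.2, 18.7]
opening: 0.253
grasp_force: 91.6
```

Emit:
step_arm(plan="0 0 0 0 0 0.8 255;0 0 0 0 0 0.9 255;0 0 0 0 0 0.9 180;0 0 0 0 0 0.9 160;0 0 0 0 0 0.9 130;0 0 0 0 0 0.9 100;0 0 0 0 0 0.9 80;0 0 0 0 0 0.9 80", force=20)

```text
clock: 23.8
eef_pos: [491.5, 161.5, 1.2]
tcp_rot: [-3.142, 0.0, 0.265]
contact_force: [-1.1, -0.4, -0.3]
opening: 0.689
grasp_force: 0.0
```

Emit:
step_arm(plan="0 0 0 0 0 0 80;0 0 0 0 0 0 80;0 0 0 0 0 10 80;0 0 0 0 0 25 80;0 0 0 0 0 50 80;0 0 0 0 0 80 80;0 0 0 0 0 110 80;0 0 0 0 0 120 80")

```text
clock: 24.6
eef_pos: [493.1, 162.0, 124.7]
tcp_rot: [-3.141, -0.005, 0.265]
contact_force: [-0.5, -0.8, -0.1]
opening: 0.689
grasp_force: 0.0
```

Emit:
step_arm(plan="0 0 0 -40 0 0 80;0 0 0 -80 0 20 80;0 0 0 -80 0 20 80;0 0 0 -80 0 20 80")

```text
clock: 25.0
eef_pos: [411.4, 161.7, 141.8]
tcp_rot: [-3.141, -0.002, 0.266]
contact_force: [1.4, -0.5, 0.8]
opening: 0.686
grasp_force: 0.0
```

```bash
python3 - <<'E'
from meas import *
im,d,c=grab('scene');P=cloud(c,d);T=np.array([491.5,161.5]);h=np.radians(15.2);ex=np.array([np.cos(h),np.sin(h)]);ey=np.array([-ex[1],ex[0]])
Q=P.reshape(-1,3)[d.reshape(-1)>0];w=Q[:,:2]-T;al=w@ex;si=w@ey;z=Q[:,2]
for lo in range(-50,60,10):
    j=(al>=lo)&(al<lo+10)&(abs(si)<40)&(z>8)&(z<60)
    if j.sum()>2:print(lo,j.sum(),si[j].min().round(),si[j].max().round(),np.percentile(z[j],80).round(1))
o=cv2.resize(im[150:250,340:470],(780,600),interpolation=cv2.INTER_CUBIC);cv2.imwrite('pics/c8.png',o[:,:,::-1])
s=r.sense();print(s['eef_pos'],s['contact_force'],s['opening'])
E
```

```text
-40 24 -36.0 8.0 26.0
-30 33 -12.0 13.0 25.9
-20 27 -13.0 10.0 25.4
-10 29 -13.0 10.0 25.7
0 32 -13.0 14.0 25.2
10 30 -13.0 12.0 25.4
20 32 -14.0 11.0 25.7
30 37 -14.0 13.0 25.6
40 32 -14.0 12.0 21.3
50 24 -20.0 18.0 20.4
[412.11475608 161.77223019 141.53805796] [ 0.18504449 -0.09137658  0.11522515] 0.6853035969224672
```

View pics/c8.png

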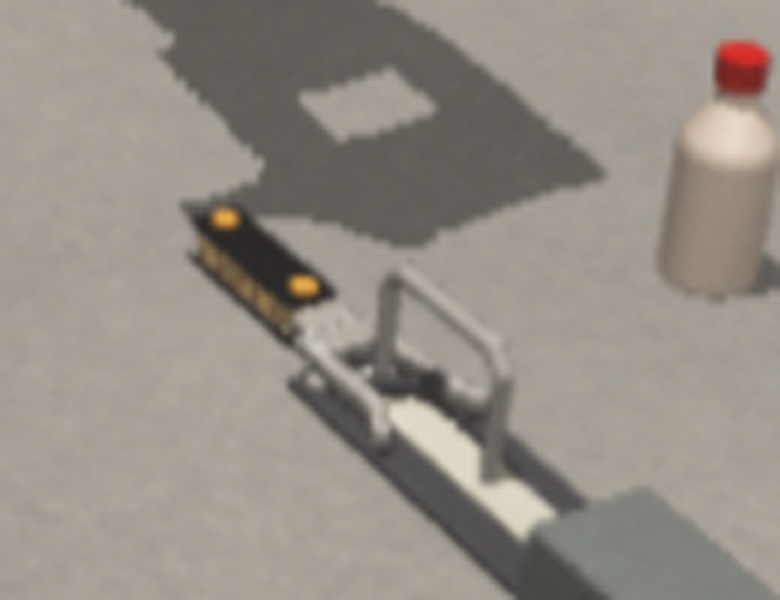

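The holder lies flat and level, the leg at (385,340) is inside the hook behind the shut gate, and the gripper is clear. Handing in.

```bash
python3 -c "
from rig import r
print(r.sign_off())"
```

```text
the job is handed in; nothing more can be done
None
```

I pushed the hook onto the near leg until the gate flicked shut, pulled back to the front stop with about 10 N on the gate, then laid the holder flat with the leg still caught, let go and handed in at about 25 s; no verdict came back.

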